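# Load a bottle on the orbital shaker and clamp the pair

## Robot

A 6-joint arm with a two-finger parallel gripper is mounted at the origin on a cart in front of the work surface, level with it; the furniture and walls round the work are solid. World frame = base frame: x ahead of the robot, y to its left, z up, the work surface at z = 0. Lengths are in m, angles in rad, forces in N, time in s.
With the tool pointing down it reaches from about 0.425 to 1.125 m from the base axis. Payload 14.9 kg.
Tool frame: the origin (TCP) lies midway between the tips of the shut fingers; the grasp point (between the pads) lies 19 mm behind it; z points along the fingers, y is the line along which they close (so a half turn about z gives the same grasp; the last joint's range is limited). The gripper opens to 91 mm and grips with 3 to 60 N. Pads are 32 mm wide; open, the fingers measure 118 mm over their backs; the gripper's body (76 mm by 178 mm) begins 60 mm behind the grasp point.
Start: joints at [1.19, 0.379, 1.734, -0, 1.028, -0.033], TCP at [0.239, 0.658, 0.214] pointing down, gripper open.
Joint ranges: [-2.77, 2.77], [-0.74, 2.19], [0, 2.66], [-1.06, 4.2], [0.31, 2.87], [-3.08, 3.08]. Speed limits (rad/s): [1.89, 1.89, 2.39, 3.14, 3.14, 3.14].

## Interface

Orientations are given as a 3x3 rotation matrix whose columns are the frame's x, y, z axes.
In Python, from station import manip gives the robot as it stands. The module is installed in compiled form; this text tells all that it offers.
- The arm moves only by the tool jog_arm, never from a script. Its argument "deltas" is a list of rows, each a list of 5 numbers: the closure, from -1 (fully open) to 1 (shut), so that 0 is half open, then the shift along the tool's x, y, z each as a share of 50 cm, from -1 to 1, then the turn about the tool's z as a share of pi/2 rad, from -1 to 1. In form: [[gripper, tx, ty, tz, yaw], ...]. A call has 1 to 8 rows; each row is the pose to reach, as a shift and turn from the pose commanded when the call began, along the tool's axes at that moment; what a row does not reach only later rows make up. A row lasts 1/12 s, in which the tool goes at most 41.7 mm and 7.16 degrees, less where a joint would pass 70% of its speed; a pose out of reach is approached as far as the arm can. A call with a number of a shift or a turn outside -1 to 1 is refused whole. A call with a gripper value outside its range is refused whole. The fingers move at their own pace and stop on an object; "squeeze" is the grip in N (left out, the last holds). Time passes only in rows, so rows that repeat a pose let the fingers close. It gives the time, the measured TCP pose, the force, the opening and the grip force at its end, in the units of the state.
- manip.observe(): the state, without advancing time (a new reading comes with each control period).
- manip.camera(name): name is "side" or "top" or "wrist"; returns a dict with "img" (400x640x3 uint8, blue, green, red), "vfov" (degrees; the focal length in pixels is half the picture's height over the tangent of half this angle, whatever the lens; pixels are square), "cx", "cy" (the principal point, pixels), "rvec" (rotation vector, rad) and "tvec" (3), from world to camera coordinates, as OpenCV has them. Camera axes: x right, y down, z forward; pixel columns grow to the right and rows downward; lengths in m; the calibration is good to about 2 mm. A picture is of the moment at which its call begins. There is no depth.
- manip.close_job(): hands the job in; it is judged then, once.
The state is a dict: "time_s": time; "qpos": joint angles; "joint_vel": joint speeds; "joint_torque": joint torques, N m; "eef_pos": TCP position; "orientation": TCP orientation; "force": force on the tool from outside, world axes, zero at the start; "ft_torque": the same for the moment, N m; "finger_gap": finger opening in m; "grip_force": force on a finger pad.
Only numpy, scipy, OpenCV 4.12 (cv2) and the standard library are available. Lean on these libraries where they do the work, as an engineer would, in place of code of your own. Each camera call takes 0.05 s, during which the arm holds its last target. There are 200 camera calls.

## Task

Take the white buffer bottle on the bench to the right of the shaker and stand it gently on the shaker platform, in front of its twin already there and between the back stop and the clamp's jaw. Then press the clamp's thumb bar down to lift its tooth out of the notched rail, slide the clamp up until both bottles are pushed against the back stop and the sprung jaw is pressed well in, roughly half its travel and not to its end, and let the tooth drop fully into a notch so that the clamp holds by itself. Knock no bottle over and leave the small blue cleaner bottle beside it on the bench alone.

Things in the scene. Friction and masses are not known exactly. Their poses are not given: they have to be found in the camera images.
- shaker: Orbital shaker: white housing, 250 (x) by 300 (y) mm platform with a black mat; fixed. Origin under its centre at bench height; x points away from its control panel, y to the left seen from the panel. Mat top z 85 mm. Notched front rail along y at x -85 mm, crest z 103 mm. Clamp at the right slides to +y. Empty place centred at x -15 mm. A tall computer tower stands to its left: keep the arm clear.
- fence: Back stop, bolted to the platform: two black rubber-sleeved bars, one above the other (top 52 mm above the mat), running along the shaker's x from -52 to 97 mm, between end plates 57 mm tall. Origin on the mat, in the plane of the bars' faces that bottles lean on; axes as the shaker's, origin at shaker x 0. Bottles stand on its -y side; a bottle touching it has its axis at y -30 mm. How far along y it is bolted varies.
- bottle_loaded: White buffer bottle with red cap, 60 mm diameter, 135 mm tall (straight body to about 95 mm), 0.36 kg, loose, already standing on the platform 1 to 4 mm off the back stop, about 64 mm along the stop's +x. Origin at the centre of its underside, z up.
- bottle_bench: White buffer bottle with blue cap, the twin: 60 mm diameter, 135 mm tall (straight body to about 95 mm), 0.27 to 0.5 kg, loose, standing on the bench to the right of the shaker. Origin at the centre of its underside, z up.
- cleaner_bottle: Smaller pale blue bottle, 42 mm diameter, 105 mm tall, loose on the bench near the buffer bottle (they may have changed places). Bystander. Origin at the centre of its underside.
- clamp (a joint): Slide of the clamp carriage along the shaker's +y, m: 0 = wide open (start), at most 0.110. The tooth seats at 0, 15, 30 ... 105 mm, with 1.75 mm of play either way; the jaw's spring pushes it to the low side. Runs free (1.5 N) while the tooth is up; tooth down, it is locked.
- release (a joint): Rocking release lever on the clamp, rad: 0 = tooth fully down in a notch, about 0.25 = tooth just clear of the rail's crest, 0.40 = end stop. Sprung shut: 5 N on the thumb bar starts it, 7.5 N at the end stop.
- jaw (a joint): Travel of the sprung jaw into the clamp, m: 0 = fully out, 0.024 = bottomed; 8 N to start, 12.8 N at the end. It grows one for one with the clamp once both bottles are against the back stop.
- thumb_bar (a point): Top of the thumb bar's middle: a black 16 mm round bar along the shaker's y, at the front of the release lever, 56 mm clear between two steel end discs that stand 7.5 mm above it. It is 160 mm in front of the shaker's centre, 133 mm over the bench, 45 mm in front of and 14 mm above the lever's pivot; pressing it down 12 to 18 mm frees the tooth. Pushing on an end disc while pressing slides the clamp. Axes as the shaker's while the lever is up.
- jaw_face (a point): Middle of the jaw's face (two black rubber-sleeved bars like the back stop's, tops 52 mm above the mat), on the side toward the bottles. Moves to the shaker's +y with the clamp, back with the jaw's spring. It starts 100 to 140 mm from the back stop's face.
Things that resemble listed ones, but are neither listed nor needed, are in the scene too. What is shaped like the bottle_loaded but pink is not meant.

How it is judged:
On the way, in this order (a step that is already met when the one before it is completed fails the run):
1. the bench bottle stands on the platform between the back stop and the jaw, let go (x of bottle_bench in the frame of fence between -0.05 and 0.05 m and y of bottle_bench in the frame of fence between -0.11 and -0.0275 m and z of bottle_bench in the frame of fence between -0.004 and 0.004 m and angle between bottle_bench's own z axis and vertical below 0.08 rad and contact force between the fingers and bottle_bench below 0.2 N), for 0.2 s.
2. the tooth is up out of the rail and the clamp has been shifted toward the bottles (value of joint release above 0.19 rad and value of joint clamp above 0.02 m), for 0.05 s.
At the end, for the whole second after the job is handed in: The tooth is down in a notch (release under 0.07 rad), the jaw is pressed in by 3 to 21.5 mm, and both bottles stand upright (within 0.08 rad) on the mat, side by side along the bars, touching the back stop to within 5 mm, at rest (value of joint release below 0.07 rad and value of joint jaw between 0.003 and 0.0215 m and x of bottle_bench in the frame of fence between -0.05 and 0.05 m and y of bottle_bench in the frame of fence between -0.035 and -0.0275 m and z of bottle_bench in the frame of fence between -0.004 and 0.004 m and angle between each of bottle_bench, bottle_loaded's own z axis and vertical below 0.08 rad and x of bottle_loaded in the frame of fence between 0.02 and 0.11 m and y of bottle_loaded in the frame of fence between -0.035 and -0.0275 m and z of bottle_loaded in the frame of fence between -0.004 and 0.004 m and linear speed of each of bottle_bench, bottle_loaded below 0.02 m/s and velocity of joint clamp below 0.01 m/s).
It fails at once if a bottle is knocked over (angle between any of bottle_bench, bottle_loaded, cleaner_bottle's own z axis and vertical above 0.6 rad).
It fails at once if the bottle is dropped (more than about 8 mm) or banged onto the shaker (contact force between bottle_bench and shaker above 80 N or (contact force between the fingers and bottle_bench below 0.05 N and linear speed of bottle_bench above 0.4 m/s)).
It fails at once if the cleaner bottle is moved by more than 40 mm (distance of cleaner_bottle from where it was at the start of the episode above 0.04 m).
It also fails if it takes over 64 s, if anything falls off the work surface, if the arm or the gripper's body presses on something with over 40 N, if the wrist force passes 120 N, or if a joint passes its speed limit or range.

## Working session

There is one attempt and no reset: what is moved stays moved. The work goes in short steps, Python scripts to look and compute and a tool call to move; the robot and the scene stay as the last step left them, time stands still between calls to the robot, and variables do not carry over. Pictures are saved under pics/ and viewed, at most 10 in all, crops included, and the job is handed in when it is done.

Besides the shell and the picture viewer there is one more tool, called after "Call:" by a JSON object that holds its "api" and its "payload", one argument or row to a line. jog_arm: Moves the arm, as the interface text tells. Shift numbers are shares of 50 cm and turn numbers shares of pi/2 rad, none past 1 either way. Its arguments: {"type":"object","properties":{"deltas":{"type":"array"},"squeeze":{"type":"number"}},"required":["deltas"]}

```bash
mkdir -p pics; cat > h.py <<'E'
import numpy as np, cv2
from station import manip
def snap(name,fn):
    c=manip.camera(name); cv2.imwrite(f'pics/{fn}.png',c['img']); 
    np.savez(f'pics/{fn}.npz',**c); return c
def K(c):
    f=200/np.tan(np.radians(float(c['vfov']))/2); return np.array([[f,0,float(c['cx'])],[0,f,float(c['cy'])],[0,0,1]])
def ray(c,u,v):
    R=cv2.Rodrigues(np.array(c['rvec'],float))[0]; t=np.array(c['tvec'],float).ravel()
    return -R.T@t, R.T@np.linalg.inv(K(c))@np.array([u,v,1.])
def onz(c,u,v,z):
    o,d=ray(c,u,v); return o+d*(z-o[2])/d[2]
def proj(c,p):
    return cv2.projectPoints(np.array(p,float).reshape(-1,3),np.array(c['rvec'],float),np.array(c['tvec'],float),K(c),None)[0].reshape(-1,2)
E
python3 - <<'E'
from h import *
ims=[]
for n in ('side','top'):
    c=snap(n,n+'0'); print(n,c['vfov'],c['cx'],c['cy'],ray(c,320,200),c.keys())
s=manip.observe(); print(s)
E
```

```text
side 53.0994907928995 317.4755859903324 201.47213764375633 (array([ 0.16284734, -0.89704738,  0.4600087 ]), array([ 0.38235218,  0.85932593, -0.33973379])) dict_keys(['img', 'vfov', 'cx', 'cy', 'rvec', 'tvec'])
top 49.47593958850534 321.89269991291496 199.92784584813703 (array([ 0.38805757, -0.04198579,  1.45287991]), array([ 1.23130982e-01, -3.38114780e-04, -9.92399963e-01])) dict_keys(['img', 'vfov', 'cx', 'cy', 'rvec', 'tvec'])
{'time_s': 0.1, 'qpos': array([ 1.18967629e+00,  3.79378610e-01,  1.73473220e+00, -1.37228831e-06,
        1.02847775e+00, -3.32782362e-02]), 'joint_vel': array([ 0.00041162, -0.00232758, -0.00171163,  0.00078358, -0.00037189,
        0.00164533]), 'joint_torque': array([-1.94560409e-03, -7.65033174e+01, -4.35288906e+01,  6.51993393e-02,
        3.98176792e-02,  1.81972649e-05]), 'eef_pos': array([0.23846649, 0.65774715, 0.21333325]), 'orientation': array([[-9.40110802e-01,  3.40868806e-01, -3.69349661e-04],
       [ 3.40869004e-01,  9.40110348e-01, -9.24893396e-04],
       [ 3.19621311e-05, -9.95402123e-04, -9.99999504e-01]]), 'force': array([ 0.02508968,  0.05746563, -0.34906654]), 'ft_torque': array([-0.01033514,  0.01897527,  0.03558601]), 'grip_force': 0.0, 'finger_gap': 0.09148809057041957}
```

View pics/side0.png

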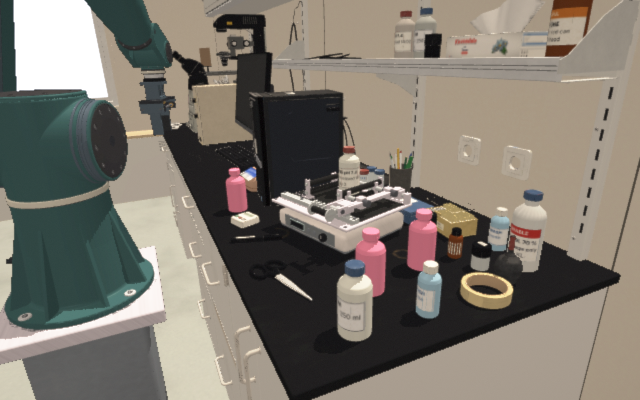

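View pics/top0.png

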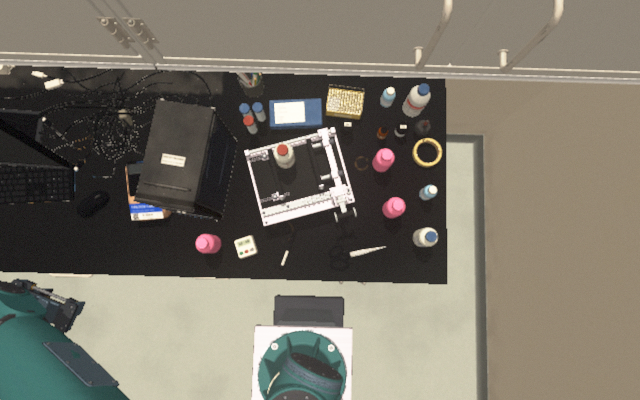

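Candidates for the bench bottle are listed here by side/top pixel.
- White with blue cap: (355,300)/(425,237). This fits the description.
- Larger white bottle with a red label: (527,230)/(417,98). Too large.
- Pink bottles: (370,262), (422,240), (237,190). Excluded by colour.

The cleaner is the pale blue bottle at (428,290)/(429,192). A similar one stands at (499,228). I'll check the choice in close crops.

```bash
python3 - <<'E'
import cv2
a=cv2.imread('pics/top0.png')[110:260,235:450]; cv2.imwrite('pics/topc.png',cv2.resize(a,None,fx=3.7,fy=3.7,interpolation=cv2.INTER_CUBIC))
a=cv2.imread('pics/side0.png')[140:350,265:465]; cv2.imwrite('pics/sidec.png',cv2.resize(a,None,fx=2.85,fy=2.85,interpolation=cv2.INTER_CUBIC))
E
```

```text
(no output)
```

View pics/topc.png

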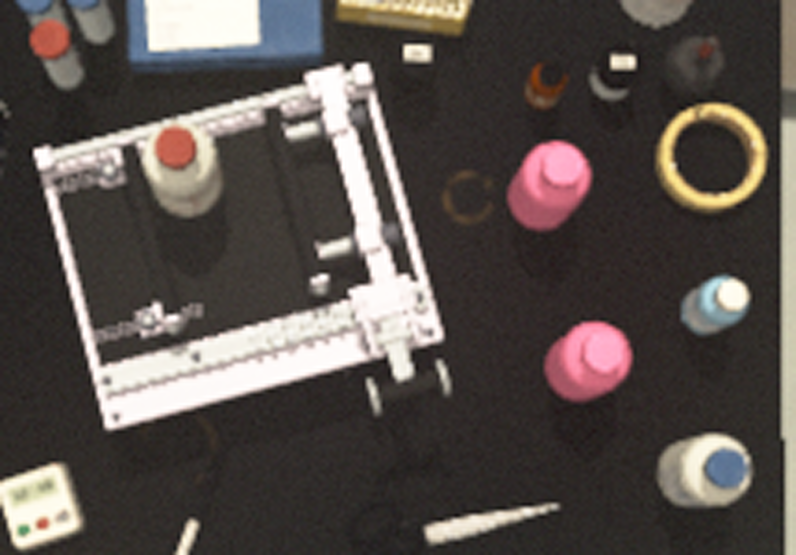

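View pics/sidec.png

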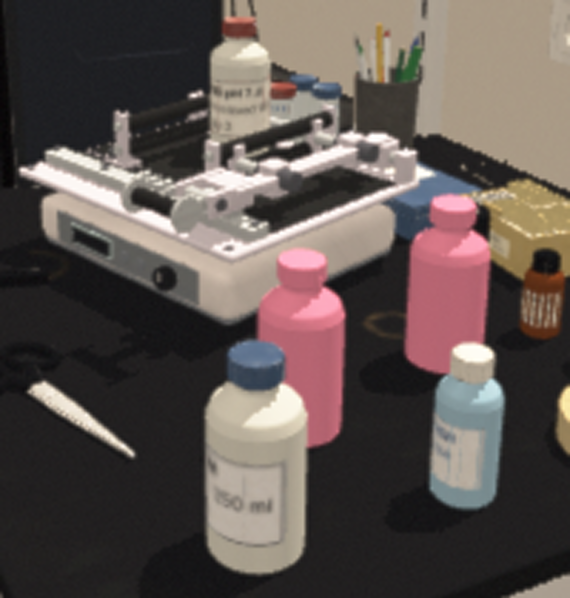

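```bash
cat >> h.py <<'E'
def load(fn): return dict(np.load(f'pics/{fn}.npz'))
E
python3 - <<'E'
from h import *
from scipy.optimize import least_squares
c=load('top0'); s=load('side0')
T=lambda x,y:(235+x/3.7,110+y/3.7); S=lambda x,y:(265+x/2.85,140+y/2.85)
cr=[T(40,153),T(367,68),T(441,338),T(106,427)]
W=np.array([onz(c,*p,0.085)[:2] for p in cr]); print(W, [np.linalg.norm(W[i]-W[i-1]) for i in range(4)])
m=np.array([[125,150],[125,-150],[-125,-150],[-125,150]])/1e3
def f(p):
    R=np.array([[np.cos(p[2]),-np.sin(p[2])],[np.sin(p[2]),np.cos(p[2])]]); return (m@R.T+p[:2]-W).ravel()
r=least_squares(f,[.5,0,.2]); p=r.x; print('shaker',p,r.fun.round(4))
R=np.array([[np.cos(p[2]),-np.sin(p[2])],[np.sin(p[2]),np.cos(p[2])]])
sh=lambda w:(R.T@(np.array(w)[:2]-p[:2])).round(4)
for n,q,z in [('loaded cap',T(175,147),.22),('bench cap',T(726,468),.135),('cleaner',T(733,296),.105),('disc1',T(375,393),.133),('disc2',T(444,378),.133),('fenceA',T(110,168),.14),('fenceB',T(155,320),.14),('pinkA',T(565,162),.135),('pinkB',T(603,355),.135)]:
    w=onz(c,*q,z); print(n,w.round(4),'shaker',sh(w))
def tri(q1,q2):
    A=[];b=[]
    for cc,q in((c,q1),(s,q2)):
        o,d=ray(cc,*q); d/=np.linalg.norm(d); P=np.eye(3)-np.outer(d,d); A.append(P);b.append(P@o)
    x=np.linalg.lstsq(np.vstack(A),np.hstack(b),rcond=None)[0]; return x.round(4)
for n,a,b in [('loaded',T(175,147),S(239,25)),('bench',T(726,468),S(256,355)),('clean',T(733,296),S(473,357)),('disc2',T(444,378),S(186,218)),('disc1',T(375,393),S(133,190))]:
    x=tri(a,b); print(n,x,sh(x))
x=tri(T(726,468),S(256,355));
for n,b,t in [('bench',S(255,560),S(255,355))]:
    print('bench base side', onz(s,*S(255,545),0))
E
```

```text
[[ 0.70854544  0.20043719]
 [ 0.79302321 -0.08188121]
 [ 0.55654925 -0.15112127]
 [ 0.47212843  0.13267379]] [np.float64(0.24593673902028212), np.float64(0.29468656999143006), np.float64(0.2464023516268066), np.float64(0.2960853121350075)]
shaker [0.63256158 0.02502712 0.28668351] [ 0.0015  0.0038  0.0019 -0.0016 -0.0015 -0.0031 -0.0019  0.0009]
loaded cap [0.6848 0.0711 0.22  ] shaker [0.0632 0.0294]
bench cap [ 0.4497 -0.3829  0.135 ] shaker [-0.2907 -0.3395]
cleaner [ 0.5971 -0.3971  0.105 ] shaker [-0.1534 -0.3949]
disc1 [ 0.5034 -0.0937  0.133 ] shaker [-0.1575 -0.0774]
disc2 [ 0.5174 -0.1504  0.133 ] shaker [-0.16   -0.1357]
fenceA [0.6846 0.1318 0.14  ] shaker [0.0801 0.0877]
fenceB [0.558  0.0892 0.14  ] shaker [-0.0534  0.0827]
pinkA [ 0.7021 -0.2485  0.135 ] shaker [-0.0107 -0.282 ]
pinkB [ 0.5401 -0.2813  0.135 ] shaker [-0.1754 -0.2677]
loaded [0.6863 0.0718 0.2129] [0.0648 0.0297]
bench [ 0.4504 -0.3837  0.1331] [-0.2903 -0.3405]
clean [ 0.598  -0.3982  0.1017] [-0.1528 -0.3962]
disc2 [ 0.5186 -0.1513  0.122 ] [-0.1592 -0.1369]
disc1 [ 0.5015 -0.093   0.1292] [-0.1591 -0.0761]
bench base side [ 4.51084827e-01 -3.83981570e-01 -5.55111512e-17]
```

```bash
cat >> h.py <<'E'
def go(*ws,yaw=None):
    """ws: world waypoints; yaw: wanted world angle of tool y from world y"""
    s=manip.observe(); O=np.array(s['orientation']); p=np.array(s['eef_pos'])
    print('t',round(s['time_s'],2),'p',p.round(4),'F',np.round(s['force'],1),'gap',round(s['finger_gap'],4),'grip',s['grip_force'])
    cur=np.arctan2(-O[0,1],O[1,1]); dy=0 if yaw is None else -(yaw-cur)
    for w in ws:
        d=O.T@(np.array(w)-p); print(w,'shares',(d/.5).round(4),'rows',round(np.linalg.norm(d)/.0417,1))
    print('yaw now',round(cur,4),'share',round(dy/(np.pi/2),4),'rows',round(abs(dy)/.125,1))
E
python3 - <<'E'
from h import *
c=load('top0')
for q in [(155,100),(235,140),(220,218),(137,205)]: print(onz(c,*q,0.4).round(3),onz(c,*q,0.).round(3))
print('shelf', onz(c,320,65,.6).round(3))
go((.31,.35,.30),(.42,.13,.30),(.44,-.13,.3),(.45,-.384,.2),yaw=.287)
E
```

```text
[0.76  0.378 0.4  ] [0.901 0.538 0.   ]
[0.663 0.173 0.4  ] [0.767 0.254 0.   ]
[0.468 0.199 0.4  ] [0.498 0.291 0.   ]
[0.494 0.402 0.4  ] [0.534 0.571 0.   ]
shelf [ 0.774 -0.034  0.6  ]
t 0.1 p [0.2385 0.6577 0.2133] F [ 0.   0.1 -0.3] gap 0.0915 grip 0.0
(0.31, 0.35, 0.3) shares [-0.3443 -0.53   -0.1728] rows 7.9
(0.42, 0.13, 0.3) shares [-0.7011 -0.8687 -0.1725] rows 13.5
(0.44, -0.13, 0.3) shares [-0.916  -1.3439 -0.172 ] rows 19.6
(0.45, -0.384, 0.2) shares [-1.1079 -1.8145  0.0284] rows 25.5
yaw now -0.3478 share -0.4042 rows 5.1
```

Call:
{"api": "jog_arm", "payload": {
  "deltas": [
    [-1,-0.34,-0.53,-0.17,-0.4],
    [-1,-0.34,-0.53,-0.17,-0.4],
    [-1,-0.34,-0.53,-0.17,-0.4],
    [-1,-0.34,-0.53,-0.17,-0.4],
    [-1,-0.34,-0.53,-0.17,-0.4],
    [-1,-0.34,-0.53,-0.17,-0.4],
    [-1,-0.34,-0.53,-0.17,-0.4],
    [-1,-0.34,-0.53,-0.17,-0.4]
  ],
  "squeeze": 20
}}

```text
time_s: 0.77
eef_pos: [0.308, 0.3487, 0.2993]
orientation: [[-0.961, -0.277, 0.0], [-0.277, 0.961, -0.0], [-0.0, -0.0, -1.0]]
force: [0.8, -0.7, 0.9]
finger_gap: 0.0912
grip_force: 0.0
```

```bash
python3 - <<'E'
from h import *
go((.41,.14,.30),(.44,-.13,.3),(.45,-.384,.2),yaw=.287); print(manip.observe()['qpos'])
E
```

```text
t 0.77 p [0.308  0.3487 0.2993] F [ 0.8 -0.7  0.9] gap 0.0912 grip 0.0
(0.41, 0.14, 0.3) shares [-0.0805 -0.4576 -0.0013] rows 5.6
(0.44, -0.13, 0.3) shares [ 0.0114 -0.993  -0.0012] rows 11.9
(0.45, -0.384, 0.2) shares [ 0.1329 -1.4867  0.1989] rows 18.1
yaw now 0.2806 share -0.0041 rows 0.1
[ 7.97328989e-01 -1.14005666e-01  2.12968528e+00 -1.87329169e-04
  1.12599578e+00 -1.05402391e+00]
```

Call:
{"api": "jog_arm", "payload": {
  "deltas": [
    [-1,-0.08,-0.46,0,0],
    [-1,-0.08,-0.46,0,0],
    [-1,-0.08,-0.46,0,0],
    [-1,-0.08,-0.46,0,0],
    [-1,-0.08,-0.46,0,0],
    [-1,-0.08,-0.46,0,0],
    [-1,0.01,-0.99,0,0],
    [-1,0.01,-0.99,0,0]
  ]
}}

```text
time_s: 1.43
eef_pos: [0.4195, 0.0567, 0.2989]
orientation: [[-0.961, -0.278, -0.0], [-0.278, 0.961, -0.0], [0.0, 0.0, -1.0]]
force: [1.8, -0.1, 0.4]
finger_gap: 0.0911
grip_force: 0.0
```

```bash
python3 - <<'E'
from h import *
go((.45,-.14,.26),(.45,-.384,.2),(.45,-.384,.15),yaw=.287)
E
```

```text
t 1.43 p [0.4195 0.0567 0.2989] F [ 1.8 -0.1  0.4] gap 0.0911 grip 0.0
(0.45, -0.14, 0.26) shares [ 0.0506 -0.3949  0.0778] rows 4.9
(0.45, -0.384, 0.2) shares [ 0.1861 -0.8638  0.1978] rows 10.9
(0.45, -0.384, 0.15) shares [ 0.1861 -0.8638  0.2978] rows 11.2
yaw now 0.2813 share -0.0036 rows 0.0
```

Call:
{"api": "jog_arm", "payload": {
  "deltas": [
    [-1,0.05,-0.4,0.04,0],
    [-1,0.05,-0.4,0.04,0],
    [-1,0.05,-0.4,0.04,0],
    [-1,0.05,-0.4,0.04,0],
    [-1,0.05,-0.4,0.04,0],
    [-1,0.186,-0.864,0.04,0],
    [-1,0.186,-0.864,0.04,0],
    [-1,0.186,-0.864,0.04,0]
  ]
}}

```text
time_s: 2.1
eef_pos: [0.4497, -0.2679, 0.2787]
orientation: [[-0.961, -0.277, -0.0], [-0.277, 0.961, 0.0], [0.0, 0.0, -1.0]]
force: [1.1, 0.6, -0.6]
finger_gap: 0.0909
grip_force: 0.0
```

Call:
{"api": "jog_arm", "payload": {
  "deltas": [
    [-1,0.067,-0.229,0,0],
    [-1,0.067,-0.229,0,0],
    [-1,0.067,-0.229,0,0],
    [-1,0.067,-0.229,0,0],
    [-1,0.067,-0.229,0,0]
  ]
}}

```text
time_s: 2.52
eef_pos: [0.4493, -0.3864, 0.2783]
orientation: [[-0.962, -0.275, -0.001], [-0.275, 0.962, 0.001], [0.001, 0.001, -1.0]]
force: [0.0, -0.1, 0.1]
finger_gap: 0.0915
grip_force: 0.0
```

```bash
python3 - <<'E'
from h import *
c=snap('wrist','w1')
go((.45,-.384,.15),(.45,-.384,.063),yaw=.287)
print(proj(c,[(.4500,-.3835,.135),(.4500,-.3835,0)]), manip.observe()['qpos'])
E
```

```text
t 2.57 p [ 0.4494 -0.3851  0.2783] F [0.6 0.3 0.3] gap 0.0914 grip 0.0
(0.45, -0.384, 0.15) shares [-0.0019  0.0015  0.2566] rows 3.1
(0.45, -0.384, 0.063) shares [-0.002   0.0013  0.4306] rows 5.2
yaw now 0.2794 share -0.0048 rows 0.1
[[323.07511634 190.49074642]
 [322.32061082 166.90753997]] [-7.47951087e-01  1.38018377e-01  1.91473273e+00  1.63688941e-04
  1.09011361e+00 -2.59823202e+00]
```

View pics/w1.png

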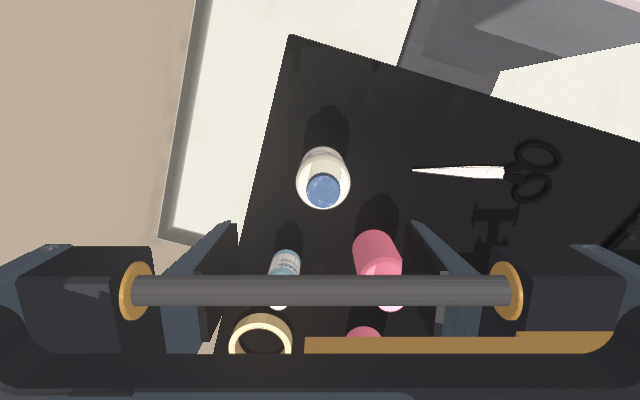

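The wrist view shows the blue cap at (323,191). I predicted (323,190.5), so the position is confirmed and I'll descend and grip.

Call:
{"api": "jog_arm", "payload": {
  "deltas": [
    [-1,-0.002,0.001,0.3,0],
    [-1,-0.002,0.001,0.3,0],
    [-1,-0.002,0.001,0.3,0],
    [-1,-0.002,0.001,0.36,0],
    [-1,-0.002,0.001,0.4,0],
    [-1,-0.002,0.001,0.43,0],
    [-1,-0.002,0.001,0.43,0],
    [0,-0.002,0.001,0.43,0]
  ],
  "squeeze": 25
}}

```text
time_s: 3.23
eef_pos: [0.4507, -0.3832, 0.0639]
orientation: [[-0.961, -0.278, -0.001], [-0.278, 0.961, 0.001], [0.001, 0.001, -1.0]]
force: [1.1, 0.4, 0.6]
finger_gap: 0.0873
grip_force: 0.0
```

Call:
{"api": "jog_arm", "payload": {
  "deltas": [
    [1,0,0,0,0],
    [1,0,0,0,0],
    [1,0,0,0,0],
    [1,0,0,0,0],
    [1,0,0,0,0],
    [1,0,0,0,0]
  ]
}}

```text
time_s: 3.73
eef_pos: [0.4511, -0.3846, 0.0649]
orientation: [[-0.961, -0.277, 0.001], [-0.277, 0.961, -0.001], [-0.001, -0.001, -1.0]]
force: [-0.9, 3.2, 9.3]
finger_gap: 0.0598
grip_force: 24.9
```

Call:
{"api": "jog_arm", "payload": {
  "deltas": [
    [1,0,0,-0.1,0],
    [1,0,0,-0.2,0],
    [1,0,0,-0.3,0],
    [1,0,0,-0.36,0],
    [1,0,0,-0.36,0],
    [1,0,0,-0.36,0]
  ]
}}

```text
time_s: 4.23
eef_pos: [0.4519, -0.3856, 0.2479]
orientation: [[-0.961, -0.277, 0.005], [-0.277, 0.961, -0.004], [-0.003, -0.005, -1.0]]
force: [0.3, -0.1, -4.2]
finger_gap: 0.0594
grip_force: 25.0
```

```bash
python3 - <<'E'
from h import *
go((.53,-.15,.245),(.611,.0457,.245),yaw=.287)
E
```

```text
t 4.23 p [ 0.4519 -0.3856  0.2479] F [ 0.3 -0.1 -4.2] gap 0.0594 grip 24.980957508087158
(0.53, -0.15, 0.245) shares [-0.2805  0.4095  0.0045] rows 6.0
(0.611, 0.0457, 0.245) shares [-0.5445  0.7408  0.0035] rows 11.0
yaw now 0.2805 share -0.0042 rows 0.1
```

Call:
{"api": "jog_arm", "payload": {
  "deltas": [
    [1,-0.03,0.04,0,0],
    [1,-0.07,0.1,0,0],
    [1,-0.11,0.16,0,0],
    [1,-0.15,0.22,0,0],
    [1,-0.19,0.28,0,0],
    [1,-0.23,0.34,0,0],
    [1,-0.27,0.39,0,0],
    [1,-0.31,0.44,0,0]
  ]
}}

```text
time_s: 4.9
eef_pos: [0.5377, -0.128, 0.2413]
orientation: [[-0.961, -0.277, -0.003], [-0.277, 0.961, 0.001], [0.003, 0.002, -1.0]]
force: [0.9, -0.8, -3.6]
finger_gap: 0.0598
grip_force: 25.0
```

Call:
{"api": "jog_arm", "payload": {
  "deltas": [
    [1,-0.04,0.05,0,0],
    [1,-0.08,0.11,0,0],
    [1,-0.12,0.17,0,0],
    [1,-0.16,0.22,0,0],
    [1,-0.2,0.26,0,0],
    [1,-0.22,0.29,0,0],
    [1,-0.23,0.3,0,0],
    [1,-0.23,0.3,0,0]
  ]
}}

```text
time_s: 5.57
eef_pos: [0.607, 0.047, 0.2415]
orientation: [[-0.96, -0.278, -0.003], [-0.278, 0.96, -0.0], [0.003, 0.001, -1.0]]
force: [-0.2, -0.6, -3.9]
finger_gap: 0.0595
grip_force: 25.0
```

```bash
python3 - <<'E'
from h import *
a=snap('side','side1');b=snap('top','top1')
go((.611,.0457,.245),(.611,.0457,.15),yaw=.287)
im=np.hstack([cv2.resize(a['img'][110:260,265:425],(390,366)),cv2.resize(b['img'][110:250,235:385],(390,366))]); cv2.imwrite('pics/c1.png',im)
E
```

```text
t 5.67 p [0.6068 0.0453 0.2424] F [-0.5 -0.3 -3. ] gap 0.0599 grip 24.981316030025482
(0.611, 0.0457, 0.245) shares [-0.0083 -0.0017 -0.0053] rows 0.1
(0.611, 0.0457, 0.15) shares [-0.0087 -0.0017  0.1847] rows 2.2
yaw now 0.2807 share -0.004 rows 0.1
```

View pics/c1.png

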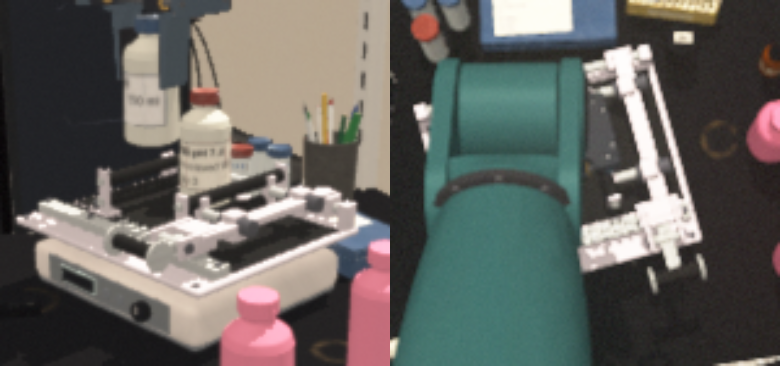

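Call:
{"api": "jog_arm", "payload": {
  "deltas": [
    [1,-0.008,-0.004,0.04,0],
    [1,-0.008,-0.004,0.08,0],
    [1,-0.008,-0.004,0.12,0],
    [1,-0.008,-0.004,0.15,0],
    [1,-0.008,-0.004,0.17,0],
    [1,-0.008,-0.004,0.178,0],
    [1,-0.008,-0.004,0.178,0]
  ]
}}

```text
time_s: 6.25
eef_pos: [0.6115, 0.0444, 0.1542]
orientation: [[-0.961, -0.276, -0.001], [-0.276, 0.961, -0.0], [0.001, 0.0, -1.0]]
force: [0.0, -0.1, -2.1]
finger_gap: 0.0597
grip_force: 25.0
```

```bash
python3 - <<'E'
from h import *
go((.611,.0457,.150),yaw=.287)
E
```

```text
t 6.25 p [0.6115 0.0444 0.1542] F [ 0.  -0.1 -2.1] gap 0.0597 grip 24.981004893779755
(0.611, 0.0457, 0.15) shares [0.0002 0.0028 0.0083] rows 0.1
yaw now 0.2797 share -0.0046 rows 0.1
```

Call:
{"api": "jog_arm", "payload": {
  "deltas": [
    [1,0,0,0.003,0],
    [1,0,0,0.006,0],
    [1,0,0,0.006,0]
  ]
}}

```text
time_s: 6.5
eef_pos: [0.6124, 0.045, 0.1525]
orientation: [[-0.961, -0.277, 0.001], [-0.277, 0.961, -0.0], [-0.001, -0.0, -1.0]]
force: [0.2, -0.4, -4.5]
finger_gap: 0.0597
grip_force: 25.0
```

Call:
{"api": "jog_arm", "payload": {
  "deltas": [
    [1,0,0,0.002,0],
    [1,0,0,0.003,0],
    [1,0,0,0.003,0]
  ]
}}

```text
time_s: 6.75
eef_pos: [0.6121, 0.0451, 0.1506]
orientation: [[-0.961, -0.277, 0.0], [-0.277, 0.961, -0.0], [-0.0, -0.0, -1.0]]
force: [-0.5, -0.6, -3.8]
finger_gap: 0.0596
grip_force: 25.0
```

Call:
{"api": "jog_arm", "payload": {
  "deltas": [
    [1,0,0,0.002,0],
    [1,0,0,0.004,0],
    [1,0,0,0.004,0]
  ]
}}

```text
time_s: 7.0
eef_pos: [0.6126, 0.0453, 0.15]
orientation: [[-0.961, -0.277, 0.001], [-0.277, 0.961, 0.0], [-0.001, 0.0, -1.0]]
force: [-7.2, 2.0, 16.8]
finger_gap: 0.0598
grip_force: 25.0
```

Call:
{"api": "jog_arm", "payload": {
  "deltas": [
    [1,0,0,-0.001,0],
    [1,0,0,-0.001,0],
    [-0.7,0,0,-0.001,0],
    [-0.7,0,0,-0.001,0],
    [-0.7,0,0,-0.001,0],
    [-0.7,0,0,-0.001,0],
    [-0.7,0,0,-0.001,0],
    [-0.7,0,0,-0.001,0]
  ]
}}

```text
time_s: 7.67
eef_pos: [0.6121, 0.0451, 0.1489]
orientation: [[-0.961, -0.277, -0.0], [-0.277, 0.961, -0.0], [0.0, 0.0, -1.0]]
force: [-0.0, 0.2, 0.4]
finger_gap: 0.0774
grip_force: 0.0
```

Call:
{"api": "jog_arm", "payload": {
  "deltas": [
    [-0.7,0,0,-0.03,0],
    [-0.7,0,0,-0.08,0],
    [-0.7,0,0,-0.15,0],
    [-0.7,0,0,-0.22,0],
    [-0.7,0,0,-0.26,0],
    [-0.7,0,0,-0.26,0]
  ]
}}

```text
time_s: 8.17
eef_pos: [0.6142, 0.0452, 0.2841]
orientation: [[-0.961, -0.277, 0.007], [-0.277, 0.961, 0.0], [-0.007, -0.002, -1.0]]
force: [0.3, 0.3, 0.7]
finger_gap: 0.0777
grip_force: 0.0
```

```bash
python3 - <<'E'
from h import *
# thumb bar middle from discs: shaker frame
p=np.array([.6326,.0250]);a=.2867;R=np.array([[np.cos(a),-np.sin(a)],[np.sin(a),np.cos(a)]])
for y in (-.1065,-.098): print(y,p+R@np.array([-.160,y]))
m=p+R@np.array([-.160,-.1065])
go((.51,-.02,.28),(m[0],m[1],.28),(m[0],m[1],.15),yaw=.287)
E
```

```text
-0.1065 [ 0.5092478  -0.12239907]
-0.098 [ 0.5068441  -0.11424602]
t 8.17 p [0.6142 0.0452 0.2841] F [0.3 0.3 0.7] gap 0.0777 grip 0.0
(0.51, -0.02, 0.28) shares [ 0.2364 -0.0676  0.0066] rows 2.9
(np.float64(0.5092478041919153), np.float64(-0.12239906983873375), 0.28) shares [ 0.2945 -0.2639  0.0066] rows 4.7
(np.float64(0.5092478041919153), np.float64(-0.12239906983873375), 0.15) shares [ 0.2963 -0.2635  0.2666] rows 5.7
yaw now 0.2805 share -0.0041 rows 0.1
```

Call:
{"api": "jog_arm", "payload": {
  "deltas": [
    [0,0.06,-0.02,0,0],
    [1,0.12,-0.05,0,0],
    [1,0.18,-0.1,0,0],
    [1,0.24,-0.18,0,0],
    [1,0.293,-0.262,0,0],
    [1,0.293,-0.262,0,0],
    [1,0.293,-0.262,0,0]
  ]
}}

```text
time_s: 8.75
eef_pos: [0.5063, -0.1239, 0.2785]
orientation: [[-0.962, -0.274, -0.0], [-0.274, 0.962, -0.0], [0.0, -0.0, -1.0]]
force: [1.1, 0.2, 0.9]
finger_gap: 0.0335
grip_force: 0.0
```

```bash
python3 - <<'E'
from h import *
go((.5095,-.122,.15),yaw=.287)
b=snap('top','top2');w=snap('wrist','w2');a=snap('side','side2')
im=np.hstack([cv2.resize(a['img'][140:260,265:425],(400,300),interpolation=cv2.INTER_CUBIC),cv2.resize(b['img'][110:230,235:395],(400,300),interpolation=cv2.INTER_CUBIC)])
im=np.vstack([im,cv2.resize(w['img'],(480,300)) if 0 else np.pad(cv2.resize(w['img'],(480,300)),((0,0),(0,320),(0,0)))]); cv2.imwrite('pics/c2.png',im)
E
```

```text
t 8.75 p [ 0.5063 -0.1239  0.2785] F [1.1 0.2 0.9] gap 0.0335 grip 0.0
(0.5095, -0.122, 0.15) shares [-0.0073  0.002   0.257 ] rows 3.1
yaw now 0.2775 share -0.0061 rows 0.1
```

View pics/c2.png

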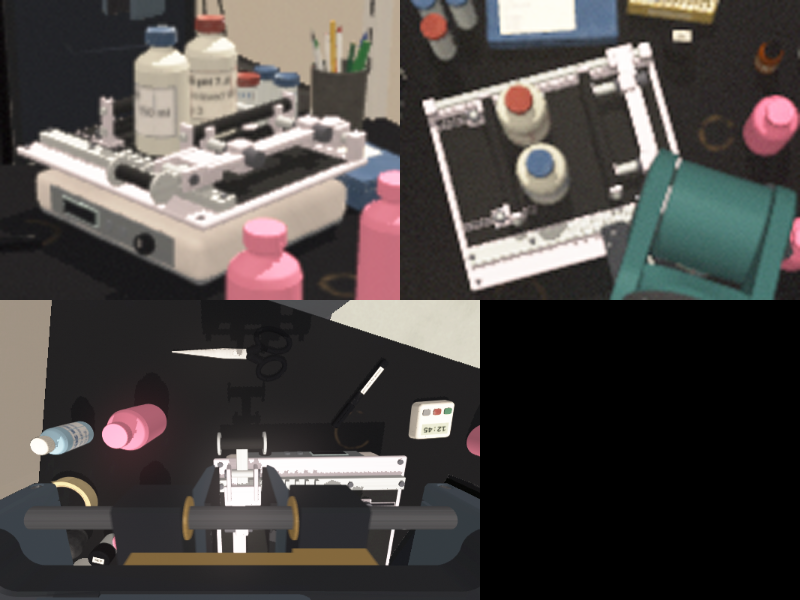

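```bash
python3 - <<'E'
from h import *
w=load('w2')
for x in (220,264): print('disc',onz(w,x*4/3,141*4/3,.133).round(4))
t=load('top2'); print('bench',onz(t,235+140/2.5,110+163/2.5,.22),'loaded',onz(t,235+118/2.5,110+98/2.5,.22))
p=np.array([.6326,.0250]);a=.2867;R=np.array([[np.cos(a),-np.sin(a)],[np.sin(a),np.cos(a)]])
c=load('top0'); z=.129
xs=np.arange(.11,-.07,-.0004); ys=np.arange(.12,-.15,-.0004)   # rows x, cols y
X,Y=np.meshgrid(xs,ys,indexing='ij'); P=np.stack([X,Y],-1)@R.T+p
P=np.concatenate([P,np.full(P.shape[:2]+(1,),z)],-1)
q=proj(c,P).reshape(P.shape[:2]+(2,)).astype(np.float32)
im=cv2.remap(c['img'],q[...,0],q[...,1],cv2.INTER_CUBIC)
im=(255*(im/255.)**.45).astype(np.uint8)
for y in np.arange(-.14,.12,.02):
    u=int((.12-y)/.0004); cv2.line(im,(u,0),(u,8),(0,255,0),1); cv2.putText(im,str(int(round(y*1000))),(u-12,20),0,.4,(0,255,0))
cv2.imwrite('pics/rect.png',im); print(im.shape)
E
```

```text
disc [ 0.5138 -0.1484  0.133 ]
disc [ 0.498 -0.093  0.133]
bench [0.61060787 0.04312421 0.22      ] loaded [0.68639563 0.07141533 0.22      ]
(450, 675, 3)
```

View pics/rect.png

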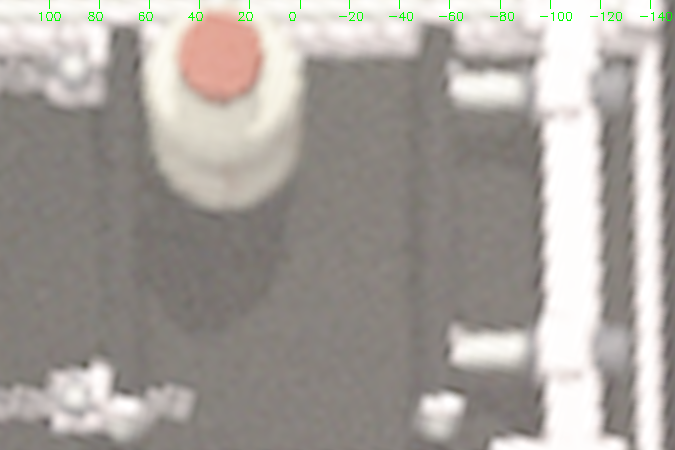

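```bash
python3 - <<'E'
from h import *
m=np.array([.508,-.1213]);a=.2867; d=np.array([-np.sin(a),np.cos(a)])
q=m+.005*d
go((*q,.15),(*q,.136),yaw=.287)
E
```

```text
t 8.9 p [ 0.5076 -0.121   0.2785] F [ 0.7 -0.1  0.7] gap 0.0215 grip 0.0
(np.float64(0.506586057654767), np.float64(-0.11650408850745167), 0.15) shares [-0.0007  0.009   0.2571] rows 3.1
(np.float64(0.506586057654767), np.float64(-0.11650408850745167), 0.136) shares [-0.0007  0.009   0.2851] rows 3.4
yaw now 0.2802 share -0.0043 rows 0.1
```

Call:
{"api": "jog_arm", "payload": {
  "deltas": [
    [1,0,0.009,0,-0.004],
    [1,0,0.009,0.06,-0.004],
    [1,0,0.009,0.12,-0.004],
    [1,0,0.009,0.18,-0.004],
    [1,0,0.009,0.23,-0.004],
    [1,0,0.009,0.257,-0.004],
    [1,0,0.009,0.27,-0.004],
    [1,0,0.009,0.27,-0.004]
  ]
}}

```text
time_s: 9.57
eef_pos: [0.5058, -0.1159, 0.1427]
orientation: [[-0.959, -0.284, -0.002], [-0.284, 0.959, 0.001], [0.002, 0.001, -1.0]]
force: [1.1, -0.3, -0.2]
finger_gap: 0.0003
grip_force: 0.0
```

Call:
{"api": "jog_arm", "payload": {
  "deltas": [
    [1,0,0,0.008,0],
    [1,0,0,0.012,0],
    [1,0,0,0.015,0],
    [1,0,0,0.015,0]
  ]
}}

```text
time_s: 9.9
eef_pos: [0.5066, -0.117, 0.1368]
orientation: [[-0.959, -0.283, 0.001], [-0.283, 0.959, -0.0], [-0.001, -0.0, -1.0]]
force: [-0.4, 0.6, -0.8]
finger_gap: 0.0002
grip_force: 0.0
```

Call:
{"api": "jog_arm", "payload": {
  "deltas": [
    [1,0,0,0.003,0],
    [1,0,0,0.006,0],
    [1,0,0,0.008,0],
    [1,0,0,0.008,0],
    [1,0,0,0.008,0]
  ]
}}

```text
time_s: 10.32
eef_pos: [0.5064, -0.1171, 0.1326]
orientation: [[-0.959, -0.283, 0.0], [-0.283, 0.959, -0.0], [-0.0, -0.0, -1.0]]
force: [-1.1, -0.4, 4.5]
finger_gap: 0.0003
grip_force: 2.2
```

Call:
{"api": "jog_arm", "payload": {
  "deltas": [
    [1,0,0.006,0,0],
    [1,0,0.012,0,0],
    [1,0,0.014,0,0],
    [1,0,0.014,0,0]
  ]
}}

```text
time_s: 10.65
eef_pos: [0.5046, -0.1101, 0.1327]
orientation: [[-0.959, -0.283, 0.001], [-0.283, 0.959, -0.0], [-0.001, -0.0, -1.0]]
force: [1.0, -1.6, 5.3]
finger_gap: 0.0005
grip_force: 2.3
```

Call:
{"api": "jog_arm", "payload": {
  "deltas": [
    [1,0,0.002,0,0],
    [1,0,0.004,0,0],
    [1,0,0.004,0,0]
  ]
}}

```text
time_s: 10.9
eef_pos: [0.504, -0.1084, 0.1326]
orientation: [[-0.959, -0.283, 0.001], [-0.283, 0.959, -0.0], [-0.001, -0.0, -1.0]]
force: [1.1, -2.9, 5.0]
finger_gap: 0.0005
grip_force: 2.7
```

Call:
{"api": "jog_arm", "payload": {
  "deltas": [
    [1,0,0.002,0,0],
    [1,0,0.004,0,0],
    [1,0,0.004,0,0]
  ]
}}

```text
time_s: 11.15
eef_pos: [0.5034, -0.1065, 0.1326]
orientation: [[-0.959, -0.283, 0.001], [-0.283, 0.959, -0.0], [-0.001, -0.0, -1.0]]
force: [1.7, -3.4, 4.9]
finger_gap: 0.0006
grip_force: 2.6
```

Call:
{"api": "jog_arm", "payload": {
  "deltas": [
    [1,0,0.002,0,0],
    [1,0,0.004,0,0],
    [1,0,0.004,0,0]
  ]
}}

```text
time_s: 11.4
eef_pos: [0.5029, -0.1045, 0.1326]
orientation: [[-0.959, -0.283, 0.001], [-0.283, 0.959, -0.0], [-0.0, -0.0, -1.0]]
force: [1.4, -2.1, 5.2]
finger_gap: 0.0006
grip_force: 2.7
```

Call:
{"api": "jog_arm", "payload": {
  "deltas": [
    [1,0,0.002,0,0],
    [1,0,0.004,0,0],
    [1,0,0.004,0,0]
  ]
}}

```text
time_s: 11.65
eef_pos: [0.5023, -0.1026, 0.1326]
orientation: [[-0.959, -0.283, 0.001], [-0.283, 0.959, -0.0], [-0.0, -0.0, -1.0]]
force: [0.6, -3.5, 5.9]
finger_gap: 0.0007
grip_force: 2.7
```

Call:
{"api": "jog_arm", "payload": {
  "deltas": [
    [1,0,0.002,0,0],
    [1,0,0.004,0,0],
    [1,0,0.004,0,0]
  ]
}}

```text
time_s: 11.9
eef_pos: [0.5018, -0.1009, 0.1326]
orientation: [[-0.959, -0.283, 0.001], [-0.283, 0.959, -0.001], [-0.001, -0.001, -1.0]]
force: [1.1, -5.7, 4.4]
finger_gap: 0.0007
grip_force: 4.3
```

Call:
{"api": "jog_arm", "payload": {
  "deltas": [
    [1,0,0.002,0,0],
    [1,0,0.004,0,0],
    [1,0,0.004,0,0]
  ]
}}

```text
time_s: 12.15
eef_pos: [0.5018, -0.0999, 0.1328]
orientation: [[-0.959, -0.284, 0.002], [-0.284, 0.959, -0.002], [-0.001, -0.003, -1.0]]
force: [2.7, -16.8, 1.1]
finger_gap: 0.0004
grip_force: 9.2
```

```bash
python3 - <<'E'
from h import *
go((.5,-.1,.13)); s=snap('side','s3'); im=cv2.resize(s['img'][170:250,270:360],(720,590),interpolation=cv2.INTER_CUBIC)
cv2.imwrite('pics/s3c.png',im)
E
```

```text
t 12.15 p [ 0.5018 -0.0999  0.1328] F [  2.7 -16.8   1.1] gap 0.0004 grip 9.172425186261535
(0.5, -0.1, 0.13) shares [0.0036 0.0009 0.0057] rows 0.1
yaw now 0.2876 share 0.0 rows 0.0
```

View pics/s3c.png

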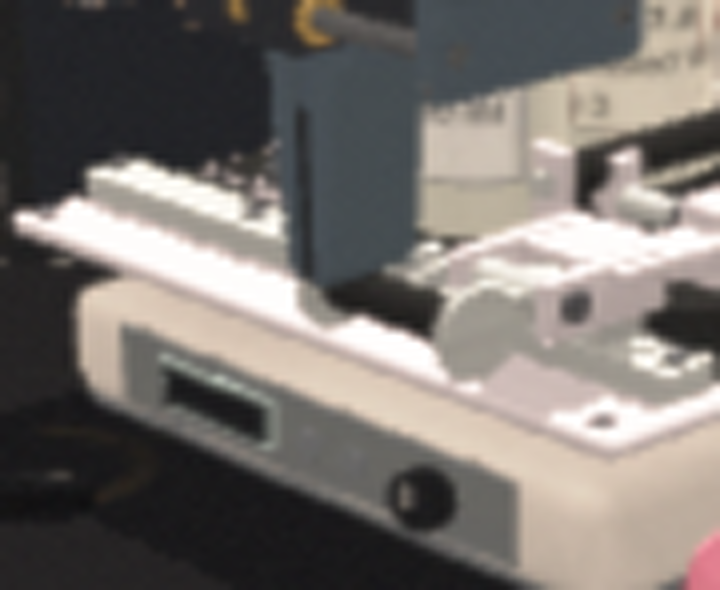

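The crop shows the shut fingers on the black bar, against the far (+y) end disc at about (320,290). I'll press down next, easing the side load.

Call:
{"api": "jog_arm", "payload": {
  "deltas": [
    [1,0,-0.004,0,0],
    [1,0,-0.004,0.006,0],
    [1,0,-0.004,0.012,0],
    [1,0,-0.004,0.018,0],
    [1,0,-0.004,0.024,0],
    [1,0,-0.004,0.03,0],
    [1,0,-0.004,0.03,0],
    [1,0,-0.004,0.03,0]
  ]
}}

```text
time_s: 12.87
eef_pos: [0.5003, -0.1004, 0.1168]
orientation: [[-0.959, -0.283, -0.003], [-0.283, 0.959, 0.001], [0.003, 0.001, -1.0]]
force: [-4.3, -2.9, 6.4]
finger_gap: 0.0004
grip_force: 4.5
```

```bash
cat >> h.py <<'E'
def st():
    s=manip.observe(); p=np.array(s['eef_pos']); a=.287; d=np.array([-np.sin(a),np.cos(a)]); x=np.array([np.cos(a),np.sin(a)]); q=p[:2]-np.array([.5018,-.0999])
    F=np.array(s['force']); print('t %.2f along %.2f mm  across %.2f z %.2f  Fy %.1f Fx %.1f Fz %.1f'%(s['time_s'],1e3*d@q,1e3*x@q,1e3*p[2],d@F[:2],x@F[:2],F[2]))
E
python3 -c "
from h import *
st()"
```

```text
t 12.87 along -0.08 mm  across -1.64 z 116.83  Fy -1.5 Fx -5.0 Fz 6.4
```

Call:
{"api": "jog_arm", "payload": {
  "deltas": [
    [1,0,0.006,0,0],
    [1,0,0.014,0,0],
    [1,0,0.022,0,0],
    [1,0,0.03,0,0],
    [1,0,0.038,0,0],
    [1,0,0.046,0,0],
    [1,0,0.05,0,0],
    [1,0,0.05,0,0]
  ]
}}

```text
time_s: 13.53
eef_pos: [0.4929, -0.0761, 0.1169]
orientation: [[-0.959, -0.283, -0.003], [-0.283, 0.959, 0.001], [0.003, 0.001, -1.0]]
force: [-6.0, -0.8, 5.9]
finger_gap: 0.0004
grip_force: 3.9
```

```bash
python3 -c "
from h import *
st()"
```

```text
t 13.53 along 25.32 mm  across -1.77 z 116.91  Fy 1.0 Fx -6.0 Fz 5.9
```

Call:
{"api": "jog_arm", "payload": {
  "deltas": [
    [1,0,0.006,0,0],
    [1,0,0.012,0,0],
    [1,0,0.018,0,0],
    [1,0,0.024,0,0],
    [1,0,0.03,0,0],
    [1,0,0.03,0,0]
  ]
}}

```text
time_s: 14.03
eef_pos: [0.4887, -0.0618, 0.1169]
orientation: [[-0.959, -0.283, -0.003], [-0.283, 0.959, 0.0], [0.003, 0.001, -1.0]]
force: [-6.0, -1.3, 6.2]
finger_gap: 0.0001
grip_force: 4.1
```

```bash
python3 -c "
from h import *
st()"
```

```text
t 14.03 along 40.21 mm  across -1.78 z 116.93  Fy 0.5 Fx -6.2 Fz 6.2
```

Call:
{"api": "jog_arm", "payload": {
  "deltas": [
    [1,0,0.004,0,0],
    [1,0,0.008,0,0],
    [1,0,0.008,0,0]
  ]
}}

```text
time_s: 14.28
eef_pos: [0.4877, -0.0582, 0.117]
orientation: [[-0.959, -0.283, -0.003], [-0.283, 0.959, 0.0], [0.003, 0.001, -1.0]]
force: [-6.4, -2.9, 6.6]
finger_gap: -0.0
grip_force: 4.5
```

```bash
python3 -c "
from h import *
st()"
```

```text
t 14.28 along 43.96 mm  across -1.76 z 116.97  Fy -1.0 Fx -6.9 Fz 6.6
```

Call:
{"api": "jog_arm", "payload": {
  "deltas": [
    [1,0,0.004,0,0],
    [1,0,0.008,0,0],
    [1,0,0.008,0,0]
  ]
}}

```text
time_s: 14.53
eef_pos: [0.4867, -0.0546, 0.117]
orientation: [[-0.959, -0.283, -0.003], [-0.283, 0.959, -0.0], [0.003, 0.001, -1.0]]
force: [-5.0, -5.9, 6.4]
finger_gap: 0.0006
grip_force: 5.0
```

```bash
python3 -c "
from h import *
st()"
```

```text
t 14.53 along 47.77 mm  across -1.70 z 117.03  Fy -4.2 Fx -6.5 Fz 6.4
```

Call:
{"api": "jog_arm", "payload": {
  "deltas": [
    [1,0,0.003,0,0],
    [1,0,0.005,0,0],
    [1,0,0.005,0,0]
  ]
}}

```text
time_s: 14.78
eef_pos: [0.4861, -0.0526, 0.1171]
orientation: [[-0.959, -0.283, -0.002], [-0.283, 0.959, -0.001], [0.002, -0.0, -1.0]]
force: [-4.9, -9.5, 6.2]
finger_gap: -0.0001
grip_force: 6.4
```

```bash
python3 -c "
from h import *
st()"
```

```text
t 14.78 along 49.81 mm  across -1.65 z 117.10  Fy -7.8 Fx -7.4 Fz 6.2
```

Call:
{"api": "jog_arm", "payload": {
  "deltas": [
    [1,0,0.003,0,0],
    [1,0,0.005,0,0],
    [1,0,0.005,0,0]
  ]
}}

```text
time_s: 15.03
eef_pos: [0.4855, -0.0503, 0.1172]
orientation: [[-0.959, -0.283, -0.002], [-0.283, 0.959, -0.001], [0.002, -0.0, -1.0]]
force: [-5.3, -10.4, 7.1]
finger_gap: 0.0003
grip_force: 6.8
```

```bash
python3 -c "
from h import *
st()"
```

```text
t 15.03 along 52.20 mm  across -1.59 z 117.15  Fy -8.5 Fx -8.0 Fz 7.1
```

Call:
{"api": "jog_arm", "payload": {
  "deltas": [
    [1,0,0.003,0,0],
    [1,0,0.005,0,0],
    [1,0,0.005,0,0]
  ]
}}

```text
time_s: 15.28
eef_pos: [0.4848, -0.0479, 0.1171]
orientation: [[-0.959, -0.284, -0.002], [-0.284, 0.959, -0.001], [0.002, -0.0, -1.0]]
force: [-6.0, -10.1, 6.3]
finger_gap: 0.0006
grip_force: 6.9
```

```bash
python3 -c "
from h import *
st()"
```

```text
t 15.28 along 54.67 mm  across -1.59 z 117.14  Fy -8.0 Fx -8.6 Fz 6.3
```

Call:
{"api": "jog_arm", "payload": {
  "deltas": [
    [1,0,0.003,0,0],
    [1,0,0.006,0,0],
    [1,0,0.0075,0,0],
    [1,0,0.0075,0,0]
  ]
}}

```text
time_s: 15.62
eef_pos: [0.4837, -0.0444, 0.1171]
orientation: [[-0.959, -0.284, -0.002], [-0.284, 0.959, -0.001], [0.002, -0.0, -1.0]]
force: [-4.5, -12.2, 7.1]
finger_gap: 0.0003
grip_force: 7.2
```

```bash
python3 -c "
from h import *
st()"
```

```text
t 15.62 along 58.36 mm  across -1.63 z 117.14  Fy -10.5 Fx -7.7 Fz 7.1
```

Call:
{"api": "jog_arm", "payload": {
  "deltas": [
    [1,0,0,-0.005,0],
    [1,0,0,-0.01,0],
    [1,0,0,-0.015,0],
    [1,0,0,-0.018,0],
    [1,0,0,-0.018,0]
  ]
}}

```text
time_s: 16.03
eef_pos: [0.4852, -0.0443, 0.1268]
orientation: [[-0.959, -0.283, 0.001], [-0.283, 0.959, -0.001], [-0.001, -0.001, -1.0]]
force: [1.1, -8.2, 3.4]
finger_gap: 0.0005
grip_force: 6.0
```

```bash
python3 -c "
from h import *
st()"
```

```text
t 16.03 along 58.03 mm  across -0.21 z 126.85  Fy -8.2 Fx -1.2 Fz 3.4
```

Call:
{"api": "jog_arm", "payload": {
  "deltas": [
    [1,0,0,-0.005,0],
    [1,0,0,-0.01,0],
    [1,0,0,-0.01,0]
  ]
}}

```text
time_s: 16.28
eef_pos: [0.4861, -0.0443, 0.1322]
orientation: [[-0.959, -0.283, 0.003], [-0.283, 0.959, -0.001], [-0.003, -0.002, -1.0]]
force: [6.9, -8.3, 3.8]
finger_gap: 0.0003
grip_force: 5.2
```

```bash
python3 -c "
from h import *
st()"
```

```text
t 16.28 along 57.78 mm  across 0.64 z 132.22  Fy -9.9 Fx 4.3 Fz 3.8
```

Call:
{"api": "jog_arm", "payload": {
  "deltas": [
    [1,0,0,-0.002,0],
    [1,0,-0.003,-0.003,0],
    [1,0,-0.006,-0.003,0],
    [1,0,-0.012,-0.003,0],
    [1,0,-0.02,-0.003,0],
    [1,0,-0.02,-0.003,0]
  ]
}}

```text
time_s: 16.78
eef_pos: [0.4873, -0.0534, 0.1328]
orientation: [[-0.959, -0.282, -0.001], [-0.282, 0.959, 0.001], [0.001, 0.001, -1.0]]
force: [-0.7, 1.8, 6.3]
finger_gap: 0.0004
grip_force: 3.5
```

```bash
python3 -c "
from h import *
st()"
```

```text
t 16.78 along 48.72 mm  across -0.79 z 132.82  Fy 2.0 Fx -0.1 Fz 6.3
```

Call:
{"api": "jog_arm", "payload": {
  "deltas": [
    [1,0,0,-0.01,0],
    [1,0,0,-0.05,0],
    [1,0,0,-0.12,0],
    [1,0,0,-0.2,0],
    [1,0.02,0,-0.28,0],
    [1,0.1,0,-0.28,0],
    [1,0.1,0,-0.28,0]
  ]
}}

```text
time_s: 17.37
eef_pos: [0.4362, -0.0681, 0.2744]
orientation: [[-0.959, -0.283, 0.001], [-0.283, 0.959, -0.001], [-0.001, -0.001, -1.0]]
force: [0.1, 0.4, -0.9]
finger_gap: 0.0002
grip_force: 0.0
```

Call:
{"api": "jog_arm", "payload": {
  "deltas": [
    [1,0,-0.08,0,0],
    [1,0,-0.16,0,0],
    [1,0,-0.24,0,0],
    [1,0,-0.32,0,0],
    [1,0,-0.4,0,0],
    [1,0,-0.4,0,0],
    [1,0,-0.4,0,0],
    [1,0,-0.4,0,0]
  ]
}}

```text
time_s: 18.03
eef_pos: [0.4955, -0.2588, 0.2724]
orientation: [[-0.959, -0.282, -0.001], [-0.282, 0.959, 0.001], [0.001, 0.001, -1.0]]
force: [-1.1, 0.0, -0.5]
finger_gap: 0.0004
grip_force: 0.0
```

```bash
python3 - <<'E'
from h import *
st()
c=snap('top','top4'); b=snap('side','side4'); 
p=np.array([.6326,.0250]);a=.2867;R=np.array([[np.cos(a),-np.sin(a)],[np.sin(a),np.cos(a)]])
z=.129
xs=np.arange(.12,-.19,-.0006); ys=np.arange(.12,-.15,-.0006)
X,Y=np.meshgrid(xs,ys,indexing='ij'); P=np.stack([X,Y],-1)@R.T+p
P=np.concatenate([P,np.full(P.shape[:2]+(1,),z)],-1)
q=proj(c,P).reshape(P.shape[:2]+(2,)).astype(np.float32)
im=cv2.remap(c['img'],q[...,0],q[...,1],cv2.INTER_CUBIC); im=(255*(im/255.)**.5).astype(np.uint8)
for y in np.arange(-.14,.12,.02):
    u=int((.12-y)/.0006); cv2.line(im,(u,0),(u,8),(0,255,0),1); cv2.putText(im,str(int(round(y*1000))),(u-12,20),0,.35,(0,255,0))
s=cv2.resize(b['img'][140:265,270:355],(346,im.shape[0]),interpolation=cv2.INTER_CUBIC)
cv2.imwrite('pics/fin.png',np.hstack([im,s])); print(im.shape)
E
```

```text
t 18.03 along -150.64 mm  across -51.06 z 272.36  Fy 0.3 Fx -1.1 Fz -0.5
(517, 451, 3)
```

View pics/fin.png

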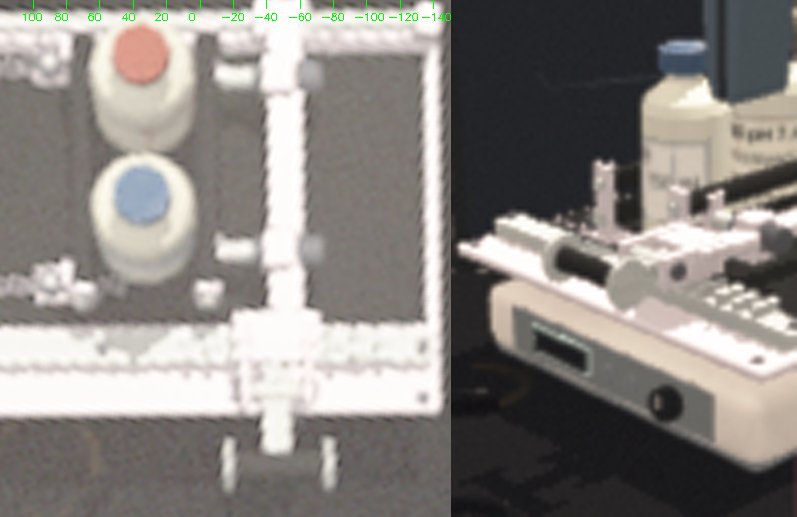

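The final picture shows several things:
- Both bottles are upright and side by side against the back stop, with caps at (141,53) and (141,194).
- The clamp has moved about 58 mm and sits in the 60 mm notch.
- The thumb bar is back at rest height.

From the force onset, I estimate the jaw is pressed in about 8 mm. The next notch would bottom it, so I'm handing in.

```bash
python3 -c "
from station import manip
print(manip.close_job())"
```

```text
the job is handed in; nothing more can be done
None
```

The job is handed in and no verdict came back: the bench bottle stands beside its twin against the back stop, and the clamp is locked by its tooth in the 60 mm notch with the jaw in about 8 mm (estimated from forces), short of half travel because the next notch would have bottomed it.

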